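# Build up a trolley-wheel axle in the stock room

## Task

Thread the aluminium spacer, then the dark steel washer, then the brass bushing onto the upright axle bolt in the blue jig, in that order, and push the stack down until the red collar is fully home on the bolt's foot and the parts lie flat on one another. Feel your way: never load the jig or its bolt with more than 40 N, in any direction. Let go of everything, and leave the other things on the bench where they are.

Things in the scene. Friction and masses are not known exactly. Their poses are not given: they have to be found in the camera images.
- jig: Blue steel axle jig fixed to the bench: a flat plate 130 x 90 x 15 mm (its x, y, z), origin at the centre of its underside on the bench, z up. A black slot runs along its x axis. A bright steel axle bolt stands upright in the slot, clamped tight: it does not shift under careful pushing.
- slot_mid (a point): Middle of the slot, on the plate's top. The bolt stands exactly on the slot's centre line (y = 0) but anywhere from -18 to +18 mm along x: not reported, so see or feel it. Bolt, heights above the bench: foot flange 30 mm across with its top at 21 mm; plain shank 12 mm in diameter up to 91 mm; short taper to 9 mm diameter at the flat tip, at 95 mm.
- collar (a joint): Red friction collar round the bolt's shank, 26 mm across, 8 mm thick. The value is its height in m above home (seated on the foot flange); its top face is 29 mm + value above the bench. It starts stuck 16 to 22 mm up, carries the parts' weight without moving, slides down under about 9 N in all (parts' weight included) and stays where left.
- spacer_mid (a point): Spacer: bright aluminium tube, 40 mm outside diameter, 20 mm tall, straight 14.4 mm bore, about 60 g. Point at its centre, halfway up; z along the bore. Lies flat on the bench at the start.
- washer_mid (a point): Washer: dark steel disc, 48 mm outside diameter, 6 mm thick, 14.4 mm bore, about 70 g. Point at its centre, half way through; z along the bore. Lies flat on the bench.
- bushing_mid (a point): Bushing: brass tube, 36 mm outside diameter, 28 mm tall, 14.4 mm bore, about 200 g. Point at its centre, halfway up; z along the bore. Stands on end on the bench.
- spacer: The spacer itself; origin at the centre of its lower face.
- washer: The washer itself; origin at the centre of its lower face.
- bushing: The bushing itself; origin at the centre of its lower face.
- seal: Bystander: orange plastic ring lying flat, 44 mm across, 9 mm thick, its hole only 7 mm: not part of the job. Origin at the centre of its underside.
- wrench: Bystander: steel wrench lying on the bench.
- screwdriver: Bystander: screwdriver lying on the bench.
- carton: Bystander: cardboard carton 100 x 140 x 70 mm.
- jar: Bystander: jar 70 mm across, 90 mm tall, green cap.
- mug: Bystander: white mug 80 mm across, 90 mm tall.
There are look-alikes about, which are no part of the job. Of the things shaped like the washer, the dark steel one is meant.

How it is judged:
On the way, in this order (a step that is already met when the one before it is completed fails the run):
1. the spacer is threaded on the bolt, down near or on the collar (x of spacer_mid in the frame of jig between -0.0205 and 0.0205 m and y of spacer_mid in the frame of jig between -0.004 and 0.004 m and z of spacer_mid in the frame of jig between 0.03 and 0.068 m and angle between the z axis of spacer_mid and the z axis of jig, either way round below 0.12 rad), for 0.2 s.
2. the washer is threaded on the bolt above the spacer (all of step 1 and x of washer_mid in the frame of jig between -0.0205 and 0.0205 m and y of washer_mid in the frame of jig between -0.004 and 0.004 m and z of washer_mid in the frame of jig between 0.045 and 0.08 m and angle between the z axis of washer_mid and the z axis of jig, either way round below 0.12 rad), for 0.2 s.
3. the bushing is threaded on the bolt above the washer (all of step 2 and x of bushing_mid in the frame of jig between -0.0205 and 0.0205 m and y of bushing_mid in the frame of jig between -0.004 and 0.004 m and z of bushing_mid in the frame of jig between 0.06 and 0.098 m and angle between the z axis of bushing_mid and the z axis of jig, either way round below 0.12 rad), for 0.2 s.
At the end, for the whole second after the job is handed in: The collar is home (within 2 mm), and spacer, washer and bushing are stacked on it around the bolt in that order: their mid-points 39, 52 and 69 mm above the bench (each within 2.5 mm), flat within 0.12 rad, within 4 mm of the slot's centre line and 20.5 mm of its middle, at rest and released (x of spacer_mid in the frame of jig between -0.0205 and 0.0205 m and y of spacer_mid in the frame of jig between -0.004 and 0.004 m and z of spacer_mid in the frame of jig between 0.0365 and 0.0415 m and angle between the z axis of each of spacer_mid, washer_mid, bushing_mid and the z axis of jig, either way round below 0.12 rad and x of washer_mid in the frame of jig between -0.0205 and 0.0205 m and y of washer_mid in the frame of jig between -0.004 and 0.004 m and z of washer_mid in the frame of jig between 0.0495 and 0.0545 m and x of bushing_mid in the frame of jig between -0.0205 and 0.0205 m and y of bushing_mid in the frame of jig between -0.004 and 0.004 m and z of bushing_mid in the frame of jig between 0.0665 and 0.0715 m and value of joint collar below 0.002 m and linear speed of each of spacer, washer, bushing below 0.01 m/s); the robot touches nothing.
It fails at once if the jig with its bolt and collar is loaded with more than 40 N (contact force between jig and anything else above 40 N).
It fails at once if another thing on the bench is displaced by more than 20 mm (distance of any of seal, wrench, screwdriver, carton, jar, mug from where it was at the start of the episode above 0.02 m).
It also fails if it takes over 72 s, if anything falls off the work surface, if the arm or the gripper's body presses on something with over 40 N, if the wrist force passes 120 N, or if a joint passes its speed limit or range.

## Robot

A 6-joint arm with a two-finger parallel gripper is mounted at the origin on the work surface. World frame = base frame: x ahead of the robot, y to its left, z up, the work surface at z = 0. Lengths are in m, angles in rad, forces in N, time in s.
With the tool pointing down it reaches from about 0.425 to 0.95 m from the base axis. Payload 3.5 kg.
Tool frame: the origin (TCP) lies on the centre line of the jaws, within the pads' length; the fingertips stand 8 mm ahead of it and the grasp point (between the pads) lies 11 mm behind it; z points along the fingers, y is the line along which they close (so a half turn about z gives the same grasp; the last joint's range is limited). The gripper opens to 85 mm and grips with 20 to 120 N. Pads are 22 mm wide; open, the fingers measure 114 mm over their backs; the gripper's body (76 mm by 85 mm) begins 54 mm behind the grasp point. The pads swing forward as they close: fully open they stand 13 mm farther back than shut.
Start: joints at [-1.279, 0.286, 1.577, -0, 1.279, -0.15], TCP at [0.289, -0.61, 0.239] pointing down, gripper open.
Joint ranges: [-2.77, 2.77], [-0.9, 2.22], [0.21, 2.48], [-1.53, 4.67], [0.24, 2.81], [-2.84, 2.84]. Speed limits (rad/s): [2.79, 2.79, 3.14, 3.14, 3.14, 3.14].

## Interface

Orientations are given as a unit quaternion [x, y, z, w].
In Python, from plant import ctrl gives the robot as it stands. The module is installed in compiled form; this text tells all that it offers.
- The arm moves only by the tool send_rows, never from a script. Its argument "steps" is a list of rows, each a list of 5 numbers: the shift along the tool's x, y, z in m, then the turn about the tool's z in degrees, then the opening, from -1 (shut) to 1 (fully open). A call has 1 to 12 rows; each row is the pose to reach, as a shift and turn from the pose commanded when the call began, along the tool's axes at that moment; what a row does not reach only later rows make up. A row lasts 1/10 s, in which the tool goes at most 50 mm and 8.59 degrees, less where a joint would pass 70% of its speed; a pose out of reach is approached as far as the arm can. A call with a gripper value outside its range is refused whole. The fingers move at their own pace and stop on an object; "squeeze" is the grip in N (left out, the last holds). Time passes only in rows, so rows that repeat a pose let the fingers close. It gives the time, the measured TCP pose, the force, the opening and the grip force at its end, in the units of the state.
- ctrl.get_state(): the state, without advancing time (a new reading comes with each control period).
- ctrl.read_camera(name): name is "scene" or "top"; returns the picture (420x560x3 uint8, red, green, blue); there is no depth.
- ctrl.calibration(name): a dict with "intrinsics" (3x3 intrinsics, pixels), "k1" (the pictures are not rectified: a ray, as slopes to the right and down, at radius r is drawn at 1 + k1 r^2 times it, then the intrinsics apply), "extrinsics" (4x4, takes a point from world to camera coordinates). Camera axes: x right, y up, looking along -z (the intrinsics and any distortion apply to the point x, -y, -z); pixel columns grow to the right and rows downward; lengths in m; the calibration is good to about 2 mm. A picture is of the moment at which its call begins. calibration takes no time and is no camera call.
- ctrl.sign_off(): hands the job in; it is judged then, once.
The state is a dict: "time": time; "qpos": joint angles; "dq": joint speeds; "joint_efforts": joint torques, N m; "eef_pos": TCP position; "tcp_rot": TCP orientation; "contact_force": force on the tool from outside, world axes, zero at the start; "wrist_torque": the same for the moment, N m; "opening": opening from 0.0 (shut) to 1.0 (fully open); "finger_force": force on a finger pad.
Only numpy, scipy, OpenCV 4.12 (cv2) and the standard library are available. Lean on these libraries where they do the work, as an engineer would, in place of code of your own. Each camera call takes 0.05 s, during which the arm holds its last target. There are 200 camera calls.

## Working session

There is one attempt and no reset: what is moved stays moved. The work goes in short steps, Python scripts to look and compute and a tool call to move; the robot and the scene stay as the last step left them, time stands still between calls to the robot, and variables do not carry over. Pictures are saved under pics/ and viewed, at most 10 in all, crops included, and the job is handed in when it is done.

Besides the shell and the picture viewer there is one more tool, called after "Emit:" as name(argument=value, ...) on one line, values as JSON. send_rows: Moves the arm, as the interface text tells. Its arguments: {"type":"object","properties":{"steps":{"type":"array","items":{"type":"array","items":{"type":"number"}}},"squeeze":{"type":"number"}},"required":["steps"]}

```bash
mkdir -p pics
cat > h.py <<'E'
import numpy as np, cv2
from plant import ctrl
def snap(n,f):
    im=ctrl.read_camera(n); cv2.imwrite(f'pics/{f}.png',cv2.cvtColor(im,cv2.COLOR_RGB2BGR)); return im
def ray(n,u,v):
    c=ctrl.calibration(n);K=np.array(c["intrinsics"],float);E=np.array(c["extrinsics"],float)
    p=cv2.undistortPoints(np.array([[[u,v]]],float),K,np.array([c["k1"],0,0,0,0.]))[0,0] if False else None
    d=np.array([(u-K[0,2])/K[0,0],(v-K[1,2])/K[1,1]]);s=d.copy()
    for _ in range(30): s=d/(1+c["k1"]*(s@s))
    R=E[:3,:3];return -R.T@E[:3,3], R.T@np.array([s[0],-s[1],-1])
def onz(n,u,v,z):
    o,d=ray(n,u,v);return o+d*(z-o[2])/d[2]
def proj(n,P):
    c=ctrl.calibration(n);K=np.array(c["intrinsics"],float);E=np.array(c["extrinsics"],float)
    q=E[:3,:3]@np.asarray(P,float)+E[:3,3];s=np.array([q[0],-q[1]])/-q[2];s=s*(1+c["k1"]*(s@s))
    return np.array([K[0,0]*s[0]+K[0,2],K[1,1]*s[1]+K[1,2]])
E
sed -i '/undistortPoints/d' h.py
python3 - <<'E'
from h import *
a=snap('scene','s0');b=snap('top','t0')
s=ctrl.get_state();print(s)
for n in('scene','top'):
    c=ctrl.calibration(n);E=np.array(c["extrinsics"]);print(n,-E[:3,:3].T@E[:3,3],c["k1"],np.array(c["intrinsics"])[0,0])
E
```

```text
{'time': 0.1, 'qpos': array([-1.27901642e+00,  2.87128978e-01,  1.57806826e+00,  8.59301056e-06,
        1.27861113e+00, -1.49994935e-01]), 'dq': array([-8.83010437e-04, -2.25125625e-03, -2.11194622e-03,  1.45459088e-05,
        1.37368350e-04, -5.01377888e-04]), 'joint_efforts': array([ 1.54540696e-03, -4.07293010e+01, -2.93699831e+01, -1.50324563e-04,
        3.35163888e-03,  1.30002624e-05]), 'eef_pos': array([ 0.28845124, -0.60960515,  0.23803049]), 'tcp_rot': array([ 9.75703077e-01,  2.19094221e-01, -7.43700247e-05, -1.10536221e-03]), 'contact_force': array([-0.13917094,  0.37446325,  0.32528574]), 'wrist_torque': array([-0.01656987, -0.01829024,  0.0144513 ]), 'finger_force': 0.0, 'opening': 1.0032377114125492}
scene [1.04949824 0.57617912 1.24028852] -0.1429910921438063 448.9345992115029
top [0.43132291 0.03519776 1.24108056] 0.00105551924098418 463.22342961923437
```

View pics/s0.png

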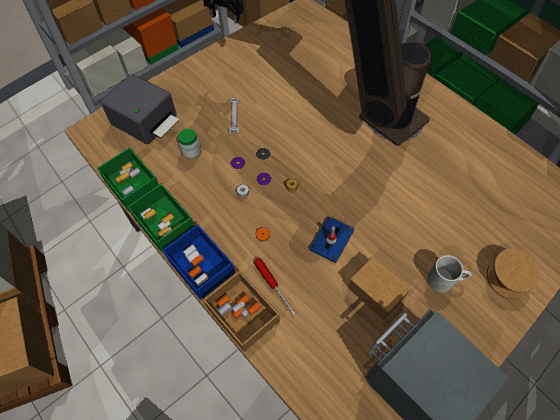

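View pics/t0.png

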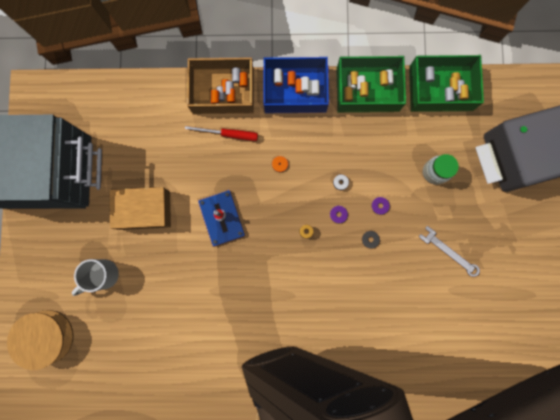

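The top view shows washer-shaped candidates at (371,240) dark grey, (381,206) purple and (340,214) purple. The orange seal is at (280,164). The dark steel one is (371,240). The spacer is at (341,182), the bushing at (307,232) and the jig at (222,218). I'll measure these and make one crop to confirm.

Run:
```python
from h import *
def meas(n,im,u,v,z,r=16,D=None):
    x0,y0=int(u)-r,int(v)-r;c=im[y0:y0+2*r+1,x0:x0+2*r+1].astype(float)
    # distance from local bench colour via saturation/hue model
    lab=cv2.cvtColor(np.ascontiguousarray(c.astype(np.uint8)),cv2.COLOR_RGB2LAB).astype(float)
    edge=np.concatenate([lab[0],lab[-1],lab[:,0],lab[:,-1]]);bg=np.median(edge,0)
    d=np.hypot((lab[...,1]-bg[1]),(lab[...,2]-bg[2]))
    d=np.sqrt(d**2+(0.4*(lab[...,0]-bg[0]))**2)
    t,_=cv2.threshold(np.clip(d*3,0,255).astype(np.uint8),0,255,cv2.THRESH_OTSU);m=(np.clip(d*3,0,255)>t).astype(np.uint8)
    cs,_=cv2.findContours(m,cv2.RETR_EXTERNAL,cv2.CHAIN_APPROX_NONE);k=max(cs,key=cv2.contourArea)
    (a,b),R=cv2.minEnclosingCircle(k);mo=cv2.moments(cv2.convexHull(k));a2,b2=mo['m10']/mo['m00'],mo['m01']/mo['m00']
    p=onz(n,x0+a2,y0+b2,z);print(n,'px',np.round([x0+a2,y0+b2,R],1),'xyz',np.round(p,4));return p
t=cv2.cvtColor(cv2.imread('pics/t0.png'),cv2.COLOR_BGR2RGB);s=cv2.cvtColor(cv2.imread('pics/s0.png'),cv2.COLOR_BGR2RGB)
for nm,(tp,sp,h) in dict(spacer=((341,182),(242,190),.02),washer=((371,240),(263,154),.006),bush=((307,232),(292,185),.028),seal=((280,164),(263,234),.009)).items():
    print(nm);meas('top',t,*tp,h*.7);meas('scene',s,*sp,h*.6,r=13)
# jig blue
for n,im in(('top',t),('scene',s)):
    hsv=cv2.cvtColor(im,cv2.COLOR_RGB2HSV);m=((hsv[...,0]>100)&(hsv[...,0]<125)&(hsv[...,1]>120)&(hsv[...,2]>40)).astype(np.uint8)
    cx,cy=(222,218) if n=='top' else (332,239)
    w=np.zeros_like(m);w[cy-35:cy+35,cx-35:cx+35]=1;m&=w
    k=cv2.findNonZero(m);q=cv2.boxPoints(cv2.minAreaRect(k))
    W=np.array([onz(n,*p,.015) for p in q]);print(n,'jig',np.round(W[:,:2],4).tolist(),W.mean(0)[:2],np.linalg.norm(W[1]-W[0]),np.linalg.norm(W[2]-W[1]))
    e=W[1]-W[0] if np.linalg.norm(W[1]-W[0])>np.linalg.norm(W[2]-W[1]) else W[2]-W[1]
    print('ang',np.degrees(np.arctan2(e[1],e[0])))
    mr=(((hsv[...,0]<8)|(hsv[...,0]>172))&(hsv[...,1]>120)&(hsv[...,2]>60)).astype(np.uint8)&w
    k=cv2.findNonZero(mr)[:,0];print('red',k.min(0),k.max(0),k.mean(0),onz(n,*k.mean(0),.042))
B=lambda im,x0,y0,x1,y1,f:cv2.resize(im[y0:y1,x0:x1],None,fx=f,fy=f,interpolation=cv2.INTER_CUBIC)
c1=B(t,195,185,250,250,5);c2=B(t,295,170,395,250,5)
c=np.zeros((400,275+500,3),np.uint8);c[:325,:275]=c1;c[:400,275:]=c2
cv2.imwrite('pics/c0.png',cv2.cvtColor(c,cv2.COLOR_RGB2BGR))
c3=B(s,300,205,365,270,8);cv2.imwrite('pics/c1.png',cv2.cvtColor(c3,cv2.COLOR_RGB2BGR))
```

```text
spacer
top px [341.9 182.6   9.5] xyz [ 0.6228 -0.1239  0.014 ]
scene px [241.8 190.4   7. ] xyz [ 0.6255 -0.1189  0.012 ]
washer
top px [370.5 239.3   9.3] xyz [ 0.4717 -0.1979  0.0042]
scene px [262.7 153.4   6.8] xyz [ 0.4723 -0.195   0.0036]
bush
top px [309.9 232.5  10.7] xyz [ 0.4898 -0.0365  0.0196]
scene px [290.5 184.9   7.6] xyz [ 0.4949 -0.0261  0.0168]
seal
top px [280.2 163.9   9. ] xyz [0.6763 0.0407 0.0063]
scene px [262.1 233.7   7.5] xyz [0.6771 0.0441 0.0054]
top jig [[0.5762, 0.2593], [0.6029, 0.1783], [0.484, 0.1383], [0.4577, 0.2185]] [0.53021206 0.19860536] 0.08525882510683484 0.1254319653855485
ang -161.3992997102798
red [215 209] [222 218] [219.         214.19148936] [0.53755918 0.20061473 0.042     ]
scene jig [[0.6084, 0.1822], [0.4808, 0.1347], [0.457, 0.2244], [0.5836, 0.2673]] [0.53244224 0.20217011] 0.1361521932828585 0.09285973209378354
ang -159.56010618112634
red [328 233] [335 239] [331.48484848 236.42424242] [0.53957126 0.20615895 0.042     ]
```

View pics/c0.png

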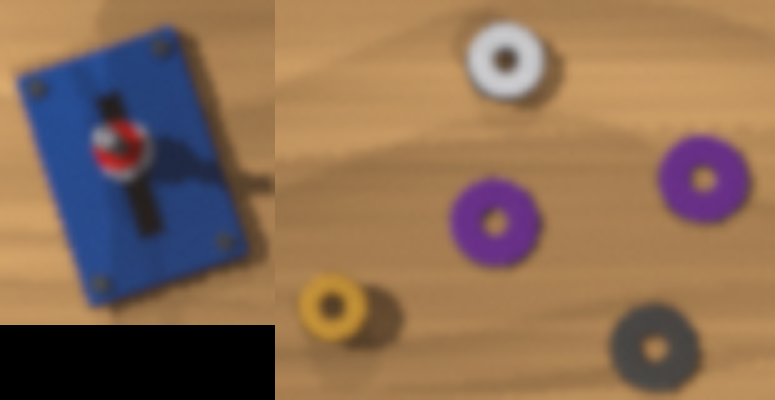

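View pics/c1.png

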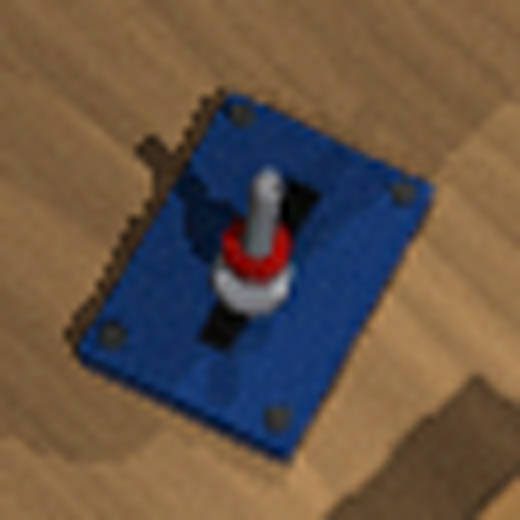

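The crop confirms the dark grey disc at top px (371,240) is the washer; the purple ones at (340,214) and (381,206) are look-alikes. The bolt tip is at top ≈(216,211.5) and scene ≈(333,227). The collar centre is at top ≈(219,214.5). Next I'll refine these with colour masks.

```bash
cat > m.py <<'E'
from h import *
def cen(n,m,z,lab):
    cs,_=cv2.findContours(m.astype(np.uint8),cv2.RETR_EXTERNAL,cv2.CHAIN_APPROX_NONE);k=max(cs,key=cv2.contourArea)
    mo=cv2.moments(cv2.convexHull(k));u,v=mo['m10']/mo['m00'],mo['m01']/mo['m00']
    print(lab,n,'px',np.round([u,v,cv2.contourArea(k)],1),np.round(onz(n,u,v,z),4))
def win(m,u,v,r):
    w=np.zeros(m.shape,bool);w[v-r:v+r+1,u-r:u+r+1]=1;return m&w
E
python3 - <<'E'
from m import *
for n,f,P in(('top','t0',((341,182),(371,240),(307,232),(217,212))),('scene','s0',((242,190),(263,154),(292,185),(333,228)))):
    im=cv2.imread(f'pics/{f}.png');hsv=cv2.cvtColor(im,cv2.COLOR_BGR2HSV);H,S,V=[hsv[...,i].astype(int) for i in range(3)]
    cen(n,win((S<70)&(V>100),*P[0],13),.018,'spacer')
    cen(n,win((S<80)&(V<110),*P[1],12),.005,'washer')
    cen(n,win((S>150)&(V>130),*P[2],13),.026,'bush')
    print(n,'tip S,V');u,v=P[3];print(S[v-5:v+7,u-6:u+7]);print(V[v-5:v+7,u-6:u+7])
for z,p,q in((.095,(216,211.4),(332.9,227.2)),(.021,(219.2,215),(331.3,239))):
    o1,d1=ray('top',*p);o2,d2=ray('scene',*q);A=np.stack([d1,-d2],1);s=np.linalg.lstsq(A,o2-o1,rcond=None)[0]
    print('tri',(o1+d1*s[0]+o2+d2*s[1])/2,'gap',np.linalg.norm(o1+d1*s[0]-o2-d2*s[1]),onz('top',*p,z),onz('scene',*q,z))
E
```

```text
spacer top px [340.6 181.7 178.5] [ 0.6247 -0.12    0.018 ]
washer top px [370.3 239.2 196.5] [ 0.4721 -0.1972  0.005 ]
bush top px [306. 231. 142.] [ 0.4934 -0.0259  0.026 ]
top tip S,V
[[185 182 176 158 107  21  59  50  67 136 165 173 174]
 [184 183 178 164 114  44 102 117 100  89 130 154 168]
 [186 180 171 144  86  66 132 168 163 133  82  89 129]
 [183 174 139  91  45  55 115 171 193 182 132  66  61]
 [183 168 104  47  23  22  62 124 184 200 169 110  49]
 [185 160  87  29  14   9  19  66 145 195 194 150  86]
 [181 156  74  28  22  11  11  27  94 166 197 175 106]
 [180 149  88  86  74  52  37  38  71 142 186 179 106]
 [181 151 106 143 151 139 124 108 118 160 191 169  92]
 [182 168 115 150 187 192 188 177 178 190 194 149  70]
 [183 176 132 114 169 182 189 194 193 186 169 113  49]
 [183 180 163 111 106 130 145 152 146 126 102  65  24]]
[[142 133 120  97  62  37  39  41  53  86 111 121 123]
 [140 131 123 106  74  46  55  63  64  77 108 121 123]
 [140 130 124 115  92  77  91 105 108 100  99 121 125]
 [141 133 130 129 114 107 120 133 143 143 135 120 125]
 [142 138 140 146 135 125 123 12
[... 1495 characters left out ...]
91  87  88  77 110 141 123  59  40  68  80  83]
 [ 94  91  95  85  62 118 146  95  58   1  10  28  63]
 [ 89  88  91  86  51 105 133 124  35  11   9   8  17]
 [ 45  46  87  87  49  84 107  93   9  13  10  10  48]
 [ 42  41  46  81  56  87 100  90   0  15  13  31  86]
 [ 50  41  36  32  65  91 101  62  18   9  21  57  87]
 [ 47  44  71  55  73  96 103  92  83  10  44  87  80]
 [ 49 115  74  42  75  98 100 122 147  35  71  85  82]]
tri [0.53877039 0.20234803 0.09425696] gap 0.003645999778884113 [0.53988493 0.20085251 0.095     ] [0.53787092 0.20393734 0.095     ]
tri [0.53685099 0.20405475 0.01845319] gap 0.00195442741231564 [0.53726695 0.20296215 0.021     ] [0.53726073 0.2055512  0.021     ]
```

```bash
cat > go.py <<'E'
import sys
from h import *
from scipy.spatial.transform import Rotation as Ro
s=ctrl.get_state();R=Ro.from_quat(s['tcp_rot']).as_matrix();yaw=np.degrees(np.arctan2(R[1,0],R[0,0]))
print('t',round(s['time'],2),'pos',np.round(s['eef_pos'],4),'yaw',round(yaw,2),'q6',round(s['qpos'][5],2),'F',np.round(s['contact_force'],1),'tilt',np.round(R[:2,2],4),'open',round(s['opening'],3),'ff',s['finger_force'])
for a in sys.argv[1:]:
    p=np.array(list(map(float,a.split(','))));d=R.T@(p[:3]-s['eef_pos']);print('shift',np.round(d,4))
E
python3 go.py .625,-.1177,.12
```

```text
t 0.1 pos [ 0.2885 -0.6096  0.238 ] yaw 25.31 q6 -0.15 F [-0.1  0.4  0.3] tilt [-0.0006  0.0021] open 1.003 ff 0.0
shift [ 0.5145 -0.3005  0.1189]
```

Emit:
send_rows(steps=[[0.5145,-0.3005,0.06,0,0.6],[0.5145,-0.3005,0.06,0,0.6],[0.5145,-0.3005,0.06,0,0.6],[0.5145,-0.3005,0.06,0,0.6],[0.5145,-0.3005,0.06,0,0.6],[0.5145,-0.3005,0.06,0,0.6],[0.5145,-0.3005,0.06,0,0.6],[0.5145,-0.3005,0.06,0,0.6],[0.5145,-0.3005,0.1189,0,0.6],[0.5145,-0.3005,0.1189,0,0.6],[0.5145,-0.3005,0.1189,0,0.6],[0.5145,-0.3005,0.1189,0,0.6]], squeeze=20)

```text
time: 1.3
eef_pos: [0.619, -0.1265, 0.1241]
tcp_rot: [0.976, 0.219, -0.0, -0.0]
contact_force: [-0.1, -0.9, -0.3]
opening: 0.805
finger_force: 0.0
```

Emit:
send_rows(steps=[[0,0,0.05,0,0.6],[0,0,0.09,0,0.6],[0,0,0.104,0,0.6],[0,0,0.104,0,0.6],[0,0,0.104,0,-0.5],[0,0,0.104,0,-0.5],[0,0,0.104,0,-0.5],[0,0,0.104,0,-0.5],[0,0,0.104,0,-0.5],[0,0,0.104,0,-0.5]], squeeze=20)

```text
time: 2.3
eef_pos: [0.6204, -0.1295, 0.0245]
tcp_rot: [0.976, 0.219, 0.002, 0.001]
contact_force: [-1.3, 1.0, 7.5]
opening: 0.433
finger_force: 20.1
```

```bash
python3 go.py
python3 - <<'E'
from h import *
snap('scene','s1')
E
```

```text
t 2.3 pos [ 0.6204 -0.1295  0.0245] yaw 25.3 q6 0.76 F [-1.3  1.   7.5] tilt [ 0.0046 -0.002 ] open 0.433 ff 20.095456786220893
```

Run:
```python
import cv2
im=cv2.imread('pics/s1.png');cv2.imwrite('pics/s1c.png',cv2.resize(im[140:240,190:310],None,fx=6,fy=6,interpolation=cv2.INTER_CUBIC))
```

```text
(no output)
```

View pics/s1c.png

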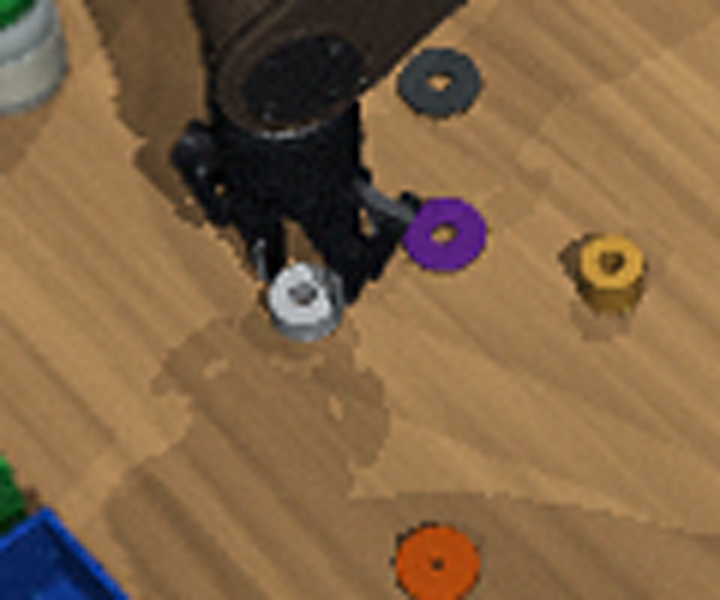

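The spacer at crop (303,290) is held at its near edge: the tool stopped short of the target. I'll open, move 11 mm forward, and grip again in two directions.

Emit:
send_rows(steps=[[0,0,0,0,0.6],[0,0,0,0,0.6],[0,0,0,0,0.6],[0.012,0,-0.002,0,0.6],[0.012,0,-0.002,0,0.6],[0.012,0,-0.002,0,-0.5],[0.012,0,-0.002,0,-0.5],[0.012,0,-0.002,0,-0.5],[0.012,0,-0.002,0,-0.5],[0.012,0,-0.002,0,-0.5]])

```text
time: 3.35
eef_pos: [0.6294, -0.1233, 0.0234]
tcp_rot: [0.976, 0.219, 0.0, 0.0]
contact_force: [0.7, 0.0, 1.3]
opening: 0.441
finger_force: 20.2
```

```bash
python3 go.py
```

```text
t 3.35 pos [ 0.6294 -0.1233  0.0234] yaw 25.3 q6 0.78 F [0.7 0.  1.3] tilt [0.0004 0.0001] open 0.441 ff 20.22117200307548
```

Emit:
send_rows(steps=[[0,0,0,0,0.6],[0,0,0,0,0.6],[0,0,0.004,-8,0.6],[0,0,0.008,-16,0.6],[0,0,0.008,-24,0.6],[0,0,0.008,-32,0.6],[0,0,0.008,-40,0.6],[0,0,0.008,-48,0.6],[0,0,0.008,-56,0.6],[0,0,0.008,-64,0.6],[0,0,0.008,-72,0.6],[0,0,0.008,-80,0.6]])

```text
time: 4.55
eef_pos: [0.6291, -0.1234, 0.015]
tcp_rot: [0.604, 0.797, -0.0, -0.0]
contact_force: [-0.3, 0.2, 0.1]
opening: 0.8
finger_force: 0.0
```

Emit:
send_rows(steps=[[0,0,0,-5,0.6],[0,0,0,-10,0.6],[0,0,0,-10,-0.5],[0,0,0,-10,-0.5],[0,0,0,-10,-0.5],[0,0,0,-10,-0.5],[0,0,0,-10,-0.5],[0,0,0,-10,-0.5]])

```text
time: 5.35
eef_pos: [0.6293, -0.1234, 0.0153]
tcp_rot: [0.535, 0.845, -0.0, 0.0]
contact_force: [-0.4, -0.1, 0.4]
opening: 0.46
finger_force: 20.3
```

```bash
python3 go.py
```

```text
t 5.35 pos [ 0.6293 -0.1234  0.0153] yaw 115.3 q6 -0.79 F [-0.4 -0.1  0.4] tilt [ 0.0001 -0.0001] open 0.46 ff 20.309649319387972
```

```bash
python3 go.py .5385,.2025,.135
```

```text
t 5.35 pos [ 0.6293 -0.1234  0.0153] yaw 115.3 q6 -0.79 F [-0.4 -0.1  0.4] tilt [ 0.0001 -0.0001] open 0.46 ff 20.309649319387972
shift [ 0.3335  0.0572 -0.1197]
```

Emit:
send_rows(steps=[[0,0,0,0,-0.5],[0,0,-0.05,0,-0.5],[0,0,-0.1,0,-0.5],[0,0,-0.12,0,-0.5]], squeeze=40)

```text
time: 5.75
eef_pos: [0.6319, -0.1242, 0.1408]
tcp_rot: [0.535, 0.845, 0.001, 0.004]
contact_force: [0.9, -0.7, 1.1]
opening: 0.451
finger_force: 40.5
```

Emit:
send_rows(steps=[[0.3335,0.0572,0,0,-0.5],[0.3335,0.0572,0,0,-0.5],[0.3335,0.0572,0,0,-0.5],[0.3335,0.0572,0,0,-0.5],[0.3335,0.0572,0,0,-0.5],[0.3335,0.0572,0,0,-0.5],[0.3335,0.0572,0,0,-0.5],[0.3335,0.0572,0,0,-0.5],[0.3335,0.0572,0,0,-0.5],[0.3335,0.0572,0,0,-0.5],[0.3335,0.0572,0,0,-0.5],[0.3335,0.0572,0,0,-0.5]])

```text
time: 6.95
eef_pos: [0.5388, 0.2014, 0.1351]
tcp_rot: [0.536, 0.844, -0.0, -0.0]
contact_force: [-0.0, -0.9, -0.7]
opening: 0.446
finger_force: 40.5
```

```bash
python3 - <<'E'
from h import *
s=snap('scene','s2');t=snap('top','t2')
a=cv2.resize(s[170:260,280:370],None,fx=4,fy=4,interpolation=cv2.INTER_CUBIC);b=cv2.resize(t[165:255,175:265],None,fx=4,fy=4,interpolation=cv2.INTER_CUBIC)
cv2.imwrite('pics/b2.png',cv2.cvtColor(np.hstack([a,b]),cv2.COLOR_RGB2BGR))
E
python3 go.py
```

```text
t 7.05 pos [0.5388 0.2017 0.1352] yaw 115.23 q6 -0.26 F [-1.1 -0.  -1.4] tilt [-0. -0.] open 0.448 ff 40.46660793945193
```

View pics/b2.png

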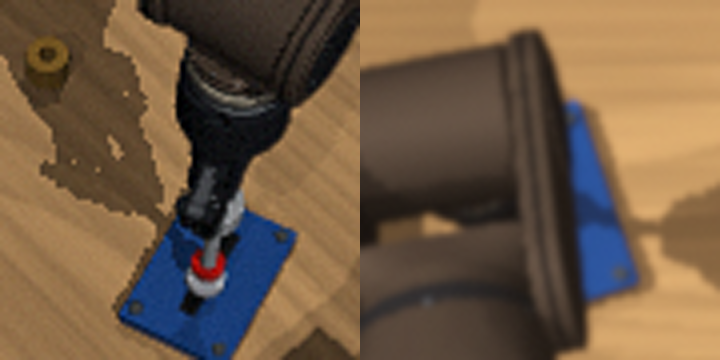

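The scene crop shows the bolt column at ≈(213,250) and the spacer partly hidden behind a finger at ≈(230,213). The top view is blocked by the arm.

Run:
```python
from h import *
for P in((.5388,.2017,.135),(.5388,.2017,.13),(.5388,.2017,.12),(.5385,.2025,.095),(.5385,.2025,.021)): 
    p=proj('scene',P);print(P,p,(p-[280,170])*4)
# calibration of scene with first grip: spacer true (.6291,-.1234) when held at t=3.35?; s1 picture
im=cv2.imread('pics/s1.png');hsv=cv2.cvtColor(im,cv2.COLOR_BGR2HSV)
im2=cv2.imread('pics/s2.png');c=im2[195:245,312:352]
cv2.imwrite('pics/c2.png',cv2.resize(c,None,fx=14,fy=12,interpolation=cv2.INTER_NEAREST))
```

```text
(0.5388, 0.2017, 0.135) [333.3364198  220.13968014] [213.34567921 200.55872056]
(0.5388, 0.2017, 0.13) [333.18225576 221.0028199 ] [212.72902302 204.01127959]
(0.5388, 0.2017, 0.12) [332.87687594 222.71170689] [211.50750378 210.84682757]
(0.5385, 0.2025, 0.095) [332.39755349 227.00417202] [209.59021394 228.0166881 ]
(0.5385, 0.2025, 0.021) [330.3064508  238.57964039] [201.2258032  274.31856158]
```

View pics/c2.png

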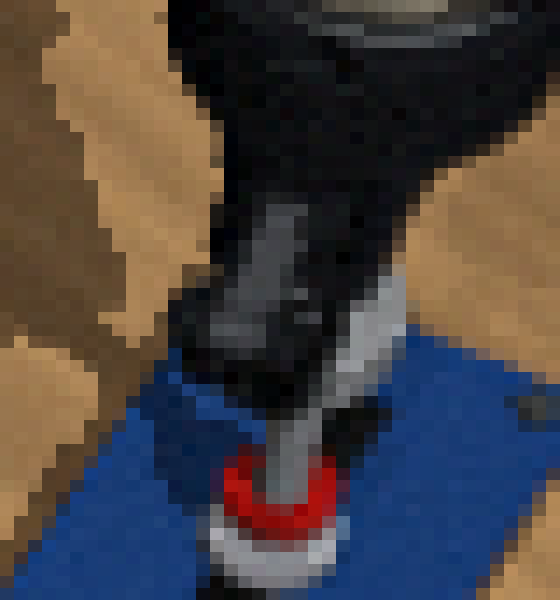

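Emit:
send_rows(steps=[[0,0,0.015,0,-0.5],[0,0,0.022,0,-0.5],[0,0,0.024,0,-0.5],[0,0,0.026,0,-0.5],[0,0,0.027,0,-0.5],[0,0,0.027,0,-0.5]])

```text
time: 7.65
eef_pos: [0.5385, 0.2027, 0.1083]
tcp_rot: [0.535, 0.845, 0.0, 0.0]
contact_force: [-0.0, 0.4, -0.1]
opening: 0.45
finger_force: 40.5
```

Emit:
send_rows(steps=[[0,0,0.002,0,-0.5],[0,0,0.003,0,-0.5],[0,0,0.004,0,-0.5],[0,0,0.005,0,-0.5],[0,0,0.005,0,-0.5]])

```text
time: 8.15
eef_pos: [0.5383, 0.2026, 0.103]
tcp_rot: [0.535, 0.845, -0.0, -0.0]
contact_force: [0.5, 0.4, 0.4]
opening: 0.443
finger_force: 40.5
```

Emit:
send_rows(steps=[[0,0,0.004,0,-0.5],[0,0,0.008,0,-0.5],[0,0,0.012,0,-0.5],[0,0,0.016,0,-0.5],[0,0,0.02,0,-0.5],[0,0,0.024,0,-0.5],[0,0,0.028,0,-0.5],[0,0,0.032,0,-0.5],[0,0,0.032,0,-0.5]])

```text
time: 9.05
eef_pos: [0.5379, 0.2025, 0.0704]
tcp_rot: [0.535, 0.845, -0.0, -0.001]
contact_force: [0.1, 0.6, 0.3]
opening: 0.445
finger_force: 40.5
```

Emit:
send_rows(steps=[[0,0,0.003,0,-0.5],[0,0,0.006,0,-0.5],[0,0,0.008,0,-0.5],[0,0,0.01,0,-0.5],[0,0,0.012,0,-0.5],[0,0,0.014,0,-0.5],[0,0,0.016,0,-0.5],[0,0,0.018,0,-0.5],[0,0,0.02,0,-0.5],[0,0,0.022,0,-0.5]])

```text
time: 10.05
eef_pos: [0.5386, 0.2026, 0.051]
tcp_rot: [0.535, 0.845, -0.0, -0.0]
contact_force: [-4.0, -1.4, 8.9]
opening: 0.445
finger_force: 41.3
```

Emit:
send_rows(steps=[[0,0,0.001,0,-0.5],[0,0,0.002,0,-0.5],[0,0,0.003,0,-0.5],[0,0,0.004,0,-0.5],[0,0,0.005,0,-0.5],[0,0,0.006,0,-0.5],[0,0,0.007,0,-0.5],[0,0,0.007,0,-0.5]])

```text
time: 10.85
eef_pos: [0.5386, 0.2026, 0.0443]
tcp_rot: [0.535, 0.845, -0.001, -0.0]
contact_force: [-4.4, -1.4, 10.5]
opening: 0.449
finger_force: 41.4
```

Emit:
send_rows(steps=[[0,0,0.001,0,-0.5],[0,0,0.0015,0,-0.5],[0,0,0.002,0,-0.5],[0,0,0.002,0,-0.5]])

```text
time: 11.25
eef_pos: [0.5388, 0.2026, 0.0442]
tcp_rot: [0.535, 0.845, -0.001, -0.001]
contact_force: [-8.5, -2.2, 19.6]
opening: 0.447
finger_force: 42.2
```

Emit:
send_rows(steps=[[0,0,-0.004,0,-0.5],[0,0,-0.004,0,0.5],[0,0,-0.004,0,0.5],[0,0,-0.004,0,0.5],[0,0,-0.05,0,0.5],[0,0,-0.1,0,0.5],[0,0,-0.11,0,0.5],[0,0,-0.11,0,0.5]])

```text
time: 12.05
eef_pos: [0.5402, 0.2029, 0.153]
tcp_rot: [0.535, 0.845, 0.002, 0.002]
contact_force: [-0.9, 0.5, -0.2]
opening: 0.751
finger_force: 0.0
```

```bash
python3 go.py .472,-.196,.10
```

```text
t 12.05 pos [0.5402 0.2029 0.153 ] yaw 115.32 q6 -0.26 F [-0.9  0.5 -0.2] tilt [0.0057 0.0011] open 0.751 ff 0.0
shift [-0.3314 -0.2325  0.0522]
```

Emit:
send_rows(steps=[[-0.3314,-0.2325,0,0,0.7],[-0.3314,-0.2325,0,0,0.7],[-0.3314,-0.2325,0,0,0.7],[-0.3314,-0.2325,0,0,0.7],[-0.3314,-0.2325,0,0,0.7],[-0.3314,-0.2325,0,0,0.7],[-0.3314,-0.2325,0.052,0,0.7],[-0.3314,-0.2325,0.052,0,0.7],[-0.3314,-0.2325,0.052,0,0.7],[-0.3314,-0.2325,0.052,0,0.7],[-0.3314,-0.2325,0.052,0,0.7],[-0.3314,-0.2325,0.052,0,0.7]])

```text
time: 13.25
eef_pos: [0.4703, -0.1951, 0.0984]
tcp_rot: [0.534, 0.845, 0.0, -0.0]
contact_force: [0.6, 0.6, -0.4]
opening: 0.853
finger_force: 0.0
```

```bash
python3 go.py .472,-.196,.02
```

```text
t 13.25 pos [ 0.4703 -0.1951  0.0984] yaw 115.41 q6 -1.04 F [ 0.6  0.6 -0.4] tilt [0.0002 0.0003] open 0.853 ff 0.0
shift [-0.0016  0.0011  0.0784]
```

Emit:
send_rows(steps=[[-0.0015,0.001,0.03,0,0.35],[-0.0015,0.001,0.06,0,0.35],[-0.0015,0.001,0.08,0,0.35],[-0.0015,0.001,0.087,0,0.35],[-0.0015,0.001,0.0895,0,0.35],[-0.0015,0.001,0.0895,0,0.35]], squeeze=20)

```text
time: 13.85
eef_pos: [0.4724, -0.1971, 0.0097]
tcp_rot: [0.535, 0.845, 0.0, 0.001]
contact_force: [0.4, 1.5, 0.8]
opening: 0.673
finger_force: 0.0
```

Emit:
send_rows(steps=[[0,0,0.002,0,0.35],[0,0,0.004,0,0.35],[0,0,0.005,0,0.35],[0,0,0.005,0,0.35]])

```text
time: 14.25
eef_pos: [0.4715, -0.1974, 0.0039]
tcp_rot: [0.535, 0.845, 0.0, 0.0]
contact_force: [0.6, 0.4, -1.6]
opening: 0.672
finger_force: 0.0
```

Emit:
send_rows(steps=[[0,0,0,0,-0.3],[0,0,0,0,-0.3],[0,0,0,0,-0.3],[0,0,0,0,-0.3],[0,0,0,0,-0.3],[0,0,0,0,0.35],[0,0,0,0,0.35],[0,0,0,0,0.35],[0,0,0,8,0.35],[0,0,0,16,0.35],[0,0,0,24,0.35],[0,0,0,32,0.35]])

```text
time: 15.45
eef_pos: [0.4713, -0.197, 0.0035]
tcp_rot: [0.749, 0.662, 0.0, -0.0]
contact_force: [-0.1, 0.7, 1.4]
opening: 0.674
finger_force: 0.6
```

Emit:
send_rows(steps=[[0,0,0,8,0.35],[0,0,0,16,0.35],[0,0,0,24,0.35],[0,0,0,32,0.35],[0,0,0,40,0.35],[0,0,0,48,0.35],[0,0,0,56,0.35],[0,0,0,58,-0.3],[0,0,0,58,-0.3],[0,0,0,58,-0.3],[0,0,0,58,-0.3],[0,0,0,58,-0.3]])

```text
time: 16.65
eef_pos: [0.4726, -0.198, 0.0055]
tcp_rot: [0.976, 0.219, 0.001, 0.0]
contact_force: [-1.1, 1.4, 10.7]
opening: 0.551
finger_force: 23.6
```

```bash
python3 go.py
```

```text
t 16.65 pos [ 0.4726 -0.198   0.0055] yaw 25.28 q6 0.53 F [-1.1  1.4 10.7] tilt [ 0.0015 -0.0006] open 0.551 ff 23.55569626291981
```

Emit:
send_rows(steps=[[0,0,0,0,-0.3],[0,0,0,0,-0.3],[0,0,-0.05,0,-0.3],[0,0,-0.1,0,-0.3],[0,0,-0.124,0,-0.3],[0,0,-0.124,0,-0.3],[0,0,-0.124,0,-0.3]], squeeze=40)

```text
time: 17.35
eef_pos: [0.4711, -0.1971, 0.1272]
tcp_rot: [0.976, 0.219, -0.0, -0.0]
contact_force: [-0.3, -0.0, -0.9]
opening: 0.534
finger_force: 41.0
```

```bash
python3 go.py .5384,.2026,.12
```

```text
t 17.35 pos [ 0.4711 -0.1971  0.1272] yaw 25.31 q6 0.53 F [-0.3 -0.  -0.9] tilt [-0.0004  0.0003] open 0.534 ff 40.96082692500204
shift [ 0.2317 -0.3325  0.0073]
```

Emit:
send_rows(steps=[[0.2317,-0.3325,0,0,-0.3],[0.2317,-0.3325,0,0,-0.3],[0.2317,-0.3325,0,0,-0.3],[0.2317,-0.3325,0,0,-0.3],[0.2317,-0.3325,0,0,-0.3],[0.2317,-0.3325,0,0,-0.3],[0.2317,-0.3325,0,0,-0.3],[0.2317,-0.3325,0,0,-0.3],[0.2317,-0.3325,0,0,-0.3],[0.2317,-0.3325,0,0,-0.3],[0.2317,-0.3325,0,0,-0.3],[0.2317,-0.3325,0,0,-0.3]])

```text
time: 18.55
eef_pos: [0.5381, 0.2008, 0.1265]
tcp_rot: [0.976, 0.218, -0.001, 0.0]
contact_force: [0.2, -0.2, -0.9]
opening: 0.536
finger_force: 41.1
```

```bash
python3 - <<'E'
from h import *
s=snap('scene','s3')
cv2.imwrite('pics/b3.png',cv2.cvtColor(cv2.resize(s[190:260,295:375],None,fx=7,fy=7,interpolation=cv2.INTER_CUBIC),cv2.COLOR_RGB2BGR))
E
python3 go.py .5384,.2026,.12
```

```text
t 18.6 pos [0.5384 0.2008 0.127 ] yaw 25.19 q6 1.31 F [ 0.3 -0.3 -1.2] tilt [-0.0014 -0.0005] open 0.533 ff 41.08564416412264
shift [ 0.0008 -0.0016  0.007 ]
```

View pics/b3.png

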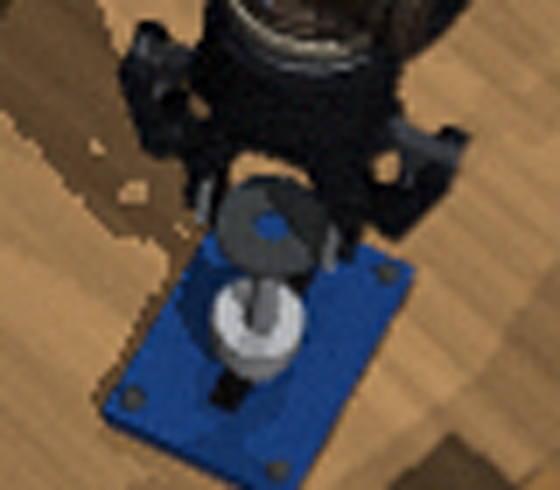

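The washer is held flat at crop (270,228), and the spacer is seated on the collar at (258,325). Now I'll lower it.

Emit:
send_rows(steps=[[0,0,0.01,0,-0.3],[0,0,0.018,0,-0.3],[0,0,0.022,0,-0.3],[0,0,0.022,0,-0.3]])

```text
time: 19.0
eef_pos: [0.5379, 0.2019, 0.1043]
tcp_rot: [0.976, 0.219, -0.001, -0.0]
contact_force: [-1.0, 0.6, -1.5]
opening: 0.535
finger_force: 41.1
```

```bash
python3 go.py .5384,.2026,.09
```

```text
t 19.0 pos [0.5379 0.2019 0.1043] yaw 25.29 q6 1.31 F [-1.   0.6 -1.5] tilt [-0.0025 -0.0004] open 0.535 ff 41.08387058135122
shift [ 0.0008 -0.0004  0.0143]
```

Emit:
send_rows(steps=[[0.0005,-0.0003,0.002,0,-0.3],[0.0005,-0.0003,0.004,0,-0.3],[0.0005,-0.0003,0.006,0,-0.3],[0.0005,-0.0003,0.008,0,-0.3],[0.0005,-0.0003,0.01,0,-0.3],[0.0005,-0.0003,0.011,0,-0.3]])

```text
time: 19.6
eef_pos: [0.5389, 0.2028, 0.0945]
tcp_rot: [0.976, 0.219, -0.0, -0.0]
contact_force: [0.3, -0.6, -0.1]
opening: 0.531
finger_force: 41.1
```

Emit:
send_rows(steps=[[0,0,0.004,0,-0.3],[0,0,0.008,0,-0.3],[0,0,0.012,0,-0.3],[0,0,0.016,0,-0.3],[0,0,0.02,0,-0.3],[0,0,0.024,0,-0.3],[0,0,0.028,0,-0.3],[0,0,0.032,0,-0.3],[0,0,0.035,0,-0.3],[0,0,0.0365,0,-0.3],[0,0,0.0365,0,-0.3]])

```text
time: 20.7
eef_pos: [0.539, 0.2027, 0.0579]
tcp_rot: [0.976, 0.219, -0.0, 0.0]
contact_force: [-1.0, -0.2, -0.9]
opening: 0.535
finger_force: 41.1
```

Emit:
send_rows(steps=[[0,0,0.002,0,-0.3],[0,0,0.002,0,0.5],[0,0,0.002,0,0.5],[0,0,0.002,0,0.5],[0,0,-0.04,0,0.5],[0,0,-0.08,0,0.5],[0,0,-0.09,0,0.5],[0,0,-0.09,0,0.5]])

```text
time: 21.5
eef_pos: [0.5409, 0.2031, 0.1512]
tcp_rot: [0.976, 0.219, 0.003, 0.0]
contact_force: [0.2, 0.1, -0.1]
opening: 0.749
finger_force: 0.0
```

```bash
python3 go.py .493,-.025,.09
python3 - <<'E'
from h import *
s=snap('scene','s4')
cv2.imwrite('pics/b4.png',cv2.cvtColor(cv2.resize(s[165:265,270:375],None,fx=5,fy=5,interpolation=cv2.INTER_CUBIC),cv2.COLOR_RGB2BGR))
E
```

```text
t 21.5 pos [0.5409 0.2031 0.1512] yaw 25.32 q6 1.31 F [ 0.2  0.1 -0.1] tilt [0.0061 0.0011] open 0.749 ff 0.0
shift [-0.1412  0.1856  0.0607]
```

View pics/b4.png

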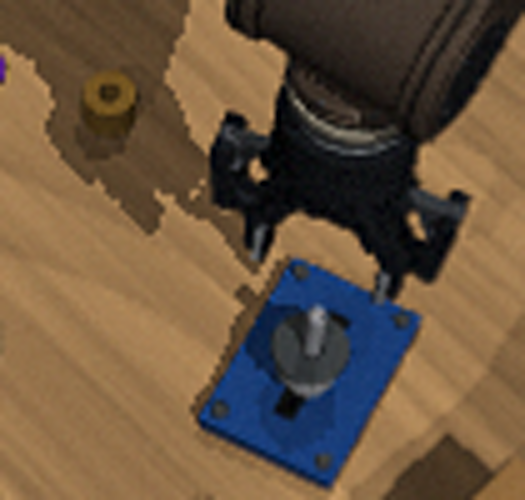

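The washer lies flat on the spacer around the bolt at crop (312,350). The bushing is at (108,97). Next is the bushing.

Emit:
send_rows(steps=[[-0.1412,0.1856,0,0,0.5],[-0.1412,0.1856,0,0,0.5],[-0.1412,0.1856,0,0,0.5],[-0.1412,0.1856,0.03,0,0.5],[-0.1412,0.1856,0.06,0,0.5],[-0.1412,0.1856,0.06,0,0.5],[-0.1412,0.1856,0.06,0,0.5],[-0.1412,0.1856,0.06,0,0.5]], squeeze=20)

```text
time: 22.35
eef_pos: [0.4909, -0.0247, 0.088]
tcp_rot: [0.976, 0.219, -0.0, -0.0]
contact_force: [0.4, -0.1, 0.4]
opening: 0.752
finger_force: 0.0
```

```bash
python3 go.py .493,-.025,.019
```

```text
t 22.35 pos [ 0.4909 -0.0247  0.088 ] yaw 25.33 q6 0.87 F [ 0.4 -0.1  0.4] tilt [-0.0005  0.0005] open 0.752 ff 0.0
shift [0.0018 0.0012 0.069 ]
```

Emit:
send_rows(steps=[[0.0015,0.001,0.04,0,0.5],[0.0015,0.001,0.066,0,0.5],[0.0015,0.001,0.071,0,0.5],[0.0015,0.001,0.071,0,0.5],[0.0015,0.001,0.071,0,-0.5],[0.0015,0.001,0.071,0,-0.5],[0.0015,0.001,0.071,0,-0.5],[0.0015,0.001,0.071,0,-0.5],[0.0015,0.001,0.071,0,-0.5],[0.0015,0.001,0.071,0,0.5],[0.0015,0.001,0.071,0,0.5],[0.0015,0.001,0.071,0,0.5]])

```text
time: 23.55
eef_pos: [0.4925, -0.0257, 0.0172]
tcp_rot: [0.976, 0.219, -0.0, 0.0]
contact_force: [-0.8, -0.1, 0.6]
opening: 0.752
finger_force: 0.0
```

Emit:
send_rows(steps=[[0,0,0,-8,0.5],[0,0,0,-16,0.5],[0,0,0,-24,0.5],[0,0,0,-32,0.5],[0,0,0,-40,0.5],[0,0,0,-48,0.5],[0,0,0,-56,0.5],[0,0,0,-64,0.5],[0,0,0,-72,0.5],[0,0,0,-80,0.5],[0,0,0,-88,0.5],[0,0,0,-90,0.2]])

```text
time: 24.75
eef_pos: [0.4923, -0.0257, 0.017]
tcp_rot: [0.534, 0.846, -0.0, -0.0]
contact_force: [0.3, -0.9, 1.0]
opening: 0.608
finger_force: 0.0
```

Emit:
send_rows(steps=[[0,0,0,0,-0.5],[0,0,0,0,-0.5],[0,0,0,0,-0.5],[0,0,0,0,-0.5],[0,0,0,0,-0.5]])

```text
time: 25.25
eef_pos: [0.4925, -0.0256, 0.0172]
tcp_rot: [0.535, 0.845, -0.0, -0.0]
contact_force: [-0.3, 0.0, 1.1]
opening: 0.422
finger_force: 20.1
```

```bash
python3 go.py
```

```text
t 25.25 pos [ 0.4925 -0.0256  0.0172] yaw 115.3 q6 -0.7 F [-0.3  0.   1.1] tilt [-0.0001 -0.    ] open 0.422 ff 20.093823415227234
```

Emit:
send_rows(steps=[[0,0,0,0,-0.5],[0,0,0,0,-0.5],[0,0,-0.05,0,-0.5],[0,0,-0.1,0,-0.5],[0,0,-0.12,0,-0.5],[0,0,-0.12,0,-0.5]], squeeze=50)

```text
time: 25.85
eef_pos: [0.495, -0.0262, 0.1406]
tcp_rot: [0.535, 0.845, 0.001, 0.004]
contact_force: [0.4, 0.0, -1.3]
opening: 0.402
finger_force: 50.6
```

```bash
python3 go.py .5385,.2026,.135
```

```text
t 25.85 pos [ 0.495  -0.0262  0.1406] yaw 115.32 q6 -0.7 F [ 0.4  0.  -1.3] tilt [ 0.0078 -0.0021] open 0.402 ff 50.63303975388408
shift [0.1882 0.1372 0.0055]
```

Emit:
send_rows(steps=[[0.1866,0.1391,0,0,-0.5],[0.1866,0.1391,0,0,-0.5],[0.1866,0.1391,0,0,-0.5],[0.1866,0.1391,0,0,-0.5],[0.1866,0.1391,0,0,-0.5],[0.1866,0.1391,0,0,-0.5],[0.1866,0.1391,0,0,-0.5],[0.1866,0.1391,0,0,-0.5],[0.1866,0.1391,0,0,-0.5],[0.1866,0.1391,0.01,0,-0.5],[0.1866,0.1391,0.018,0,-0.5],[0.1866,0.1391,0.018,0,-0.5]])

```text
time: 27.05
eef_pos: [0.5372, 0.2018, 0.1171]
tcp_rot: [0.535, 0.845, -0.001, -0.001]
contact_force: [-0.1, 0.1, -2.3]
opening: 0.408
finger_force: 50.7
```

```bash
python3 go.py .5385,.2026,.11
```

```text
t 27.05 pos [0.5372 0.2018 0.1171] yaw 115.26 q6 -0.26 F [-0.1  0.1 -2.3] tilt [-0.0038 -0.0007] open 0.408 ff 50.71359772235155
shift [0.0002 0.0016 0.0071]
```

Emit:
send_rows(steps=[[0,0.0004,0.0,0,-0.5],[0,0.0004,0.002,0,-0.5],[0,0.0004,0.004,0,-0.5],[0,0.0004,0.006,0,-0.5],[0,0.0004,0.008,0,-0.5],[0,0.0004,0.01,0,-0.5],[0,0.0004,0.011,0,-0.5]])

```text
time: 27.75
eef_pos: [0.5387, 0.2028, 0.108]
tcp_rot: [0.535, 0.845, -0.0, -0.0]
contact_force: [0.5, -0.3, -0.6]
opening: 0.403
finger_force: 50.7
```

Emit:
send_rows(steps=[[0,0,0.003,0,-0.5],[0,0,0.006,0,-0.5],[0,0,0.01,0,-0.5],[0,0,0.014,0,-0.5],[0,0,0.018,0,-0.5],[0,0,0.022,0,-0.5],[0,0,0.026,0,-0.5],[0,0,0.03,0,-0.5],[0,0,0.032,0,-0.5],[0,0,0.033,0,-0.5],[0,0,0.033,0,-0.5]])

```text
time: 28.85
eef_pos: [0.5385, 0.2028, 0.0749]
tcp_rot: [0.535, 0.845, -0.0, -0.0]
contact_force: [-2.8, 2.0, -1.0]
opening: 0.408
finger_force: 50.8
```

Now press gently onto the stack.

Emit:
send_rows(steps=[[0,0,0.001,0,-0.5],[0,0,0.002,0,-0.5],[0,0,0.003,0,-0.5],[0,0,0.004,0,-0.5],[0,0,0.005,0,-0.5],[0,0,0.005,0,-0.5]])

```text
time: 29.45
eef_pos: [0.5389, 0.203, 0.0723]
tcp_rot: [0.535, 0.845, -0.0, -0.001]
contact_force: [-7.8, 1.6, 11.0]
opening: 0.407
finger_force: 51.8
```

Emit:
send_rows(steps=[[0,0,0.001,0,-0.5],[0,0,0.0015,0,-0.5],[0,0,0.0015,0,-0.5],[0,0,-0.002,0,-0.5],[0,0,-0.0025,0,0.5],[0,0,-0.0025,0,0.5],[0,0,-0.0025,0,0.5],[0,0,-0.04,0,0.5],[0,0,-0.08,0,0.5],[0,0,-0.1,0,0.5],[0,0,-0.1,0,0.5]])

```text
time: 30.55
eef_pos: [0.542, 0.2029, 0.1749]
tcp_rot: [0.535, 0.845, 0.003, 0.004]
contact_force: [-0.5, 0.7, -0.3]
opening: 0.753
finger_force: 0.0
```

Emit:
send_rows(steps=[[-0.05,0,-0.02,0,0.5],[-0.1,0,-0.02,0,0.5],[-0.15,0,-0.02,0,0.5],[-0.2,0,-0.02,0,0.5],[-0.2,0,-0.02,0,0.5],[-0.2,0,-0.02,0,0.5],[-0.2,0,-0.02,0,0.5]])

```text
time: 31.25
eef_pos: [0.6236, 0.0226, 0.1888]
tcp_rot: [0.535, 0.845, -0.0, -0.001]
contact_force: [0.4, 0.5, 0.5]
opening: 0.748
finger_force: 0.0
```

```bash
python3 go.py
python3 - <<'E'
from h import *
s=snap('scene','s5')
cv2.imwrite('pics/b5.png',cv2.cvtColor(cv2.resize(s[195:265,295:375],None,fx=7,fy=7,interpolation=cv2.INTER_CUBIC),cv2.COLOR_RGB2BGR))
E
```

```text
t 31.25 pos [0.6236 0.0226 0.1888] yaw 115.33 q6 -0.57 F [0.4 0.5 0.5] tilt [-0.0024  0.0006] open 0.748 ff 0.0
```

View pics/b5.png

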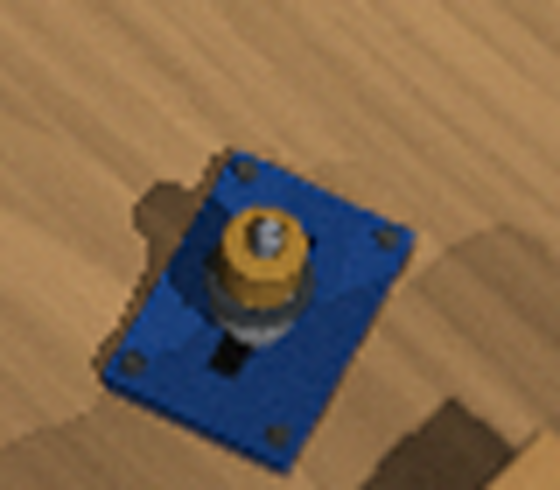

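The picture shows spacer, washer and bushing stacked flat at crop (263,270). The bolt tip shows at (268,235) and the gripper is clear. The press height matched home, so I'm handing in.

```bash
python3 -c "
from plant import ctrl
print(ctrl.sign_off())"
```

```text
the job is handed in; nothing more can be done
None
```

The spacer, washer and bushing are threaded on the bolt in that order and pressed down to the expected home height; every force reading stayed under 25 N. The job is handed in, at about 31 s of the 72 s; sign-off gave no verdict.

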